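# Clip the food box shut and slide it under the counter shelf

## Task

Fold all four side clips of the food storage box down flat against its sides, then slide the box gently along the worktop under the low wooden shelf until it is completely under the board, its front about a finger's width behind the board's front edge and nothing sticking out at the back. Keep the box flat on the worktop, do not knock the shelf with the box or the robot, and leave the mug and the soap bottle where they stand.

Things in the scene. Friction and masses are not known exactly. Their poses are not given: they have to be found in the camera images.
- foodbox: loose low snap-lock food box, pale tub with grey lid lying shut (tub and lid are one solid, only the clips move), 0.4 to 0.8 kg. Lid 100 mm along x, 170 along y, rim 46 to 56 mm high; overall height 58 mm; tub below 92 x 162 mm. Origin: centre of underside; z up. At the start its +x side faces the shelf, -x the robot, within 12 degrees of the shelf's x
- shelf: fixed low beech countertop shelf: board 312 mm wide, 180 deep, 14 thick on two 16 mm end panels; board underside 90 mm above the worktop, top 104; 280 mm free between panels; open front and back. Origin: on the worktop below the middle of the board's front edge; +x points in under the board (board spans x 0 to 180 mm), y along the edge, z up. A 26 mm high saucer stack is fixed on top at the back left
- mug: white mug on the worktop to the left of the shelf front, 76 mm across, 90 mm tall; origin at the centre of its foot; bystander
- soap: bottle of washing-up liquid on the worktop beside the shelf, 60 mm across, 170 mm tall; origin at the centre of its foot; bystander
- clip_near (a joint): white clip, middle of the box's -x side: flap 50 mm wide, 39 long, 4 thick (7 at its lip). Hinge line along the lid rim, 50 mm out from the box's centre, 51 mm above its underside. Value: opening angle, rad: 0 = hanging flat against the side (outer face 5 to 7 mm outside the hinge line), 1.57 = straight out level, 2.0 = stop. Stiff hinge, stays where left; about 1 N at the free edge turns it
- clip_far (a joint): white clip, middle of the box's +x side: flap 50 mm wide, 39 long, 4 thick (7 at its lip). Hinge line along the lid rim, 50 mm out from the box's centre, 51 mm above its underside. Value: opening angle, rad: 0 = hanging flat against the side (outer face 5 to 7 mm outside the hinge line), 1.57 = straight out level, 2.0 = stop. Stiff hinge, stays where left; about 1 N at the free edge turns it
- clip_left (a joint): white clip, middle of the box's +y side: flap 50 mm wide, 39 long, 4 thick (7 at its lip). Hinge line along the lid rim, 85 mm out from the box's centre, 51 mm above its underside. Value: opening angle, rad: 0 = hanging flat against the side (outer face 5 to 7 mm outside the hinge line), 1.57 = straight out level, 2.0 = stop. Stiff hinge, stays where left; about 1 N at the free edge turns it
- clip_right (a joint): white clip, middle of the box's -y side: flap 50 mm wide, 39 long, 4 thick (7 at its lip). Hinge line along the lid rim, 85 mm out from the box's centre, 51 mm above its underside. Value: opening angle, rad: 0 = hanging flat against the side (outer face 5 to 7 mm outside the hinge line), 1.57 = straight out level, 2.0 = stop. Stiff hinge, stays where left; about 1 N at the free edge turns it
- lid_nl (a point): point at the (-x, +y) corner of the food box's lid rim, 51 mm above the box's underside
- lid_nr (a point): point at the (-x, -y) corner of the food box's lid rim, 51 mm above the box's underside
- lid_fl (a point): point at the (+x, +y) corner of the food box's lid rim, 51 mm above the box's underside
- lid_fr (a point): point at the (+x, -y) corner of the food box's lid rim, 51 mm above the box's underside
Mind the look-alikes: they are no part of the job. There is more than one size of the foodbox; the one meant has the size given above.

How it is judged:
By the outcome, as a careful person would: the job done as asked, in the order asked, and still so for the second after the job is handed in, with the robot touching nothing.
It also fails if it takes over 67 s, if anything falls off the work surface, if the arm or the gripper's body presses on something with over 40 N, if the wrist force passes 120 N, or if a joint passes its speed limit or range.

## Robot

A 6-joint arm with a two-finger parallel gripper is mounted at the origin on the work surface. World frame = base frame: x ahead of the robot, y to its left, z up, the work surface at z = 0. Lengths are in m, angles in rad, forces in N, time in s.
With the tool pointing down it reaches from about 0.35 to 0.975 m from the base axis. Payload 4.9 kg.
Tool frame: the origin (TCP) lies on the centre line of the jaws, within the pads' length; the fingertips stand 14 mm ahead of it and the grasp point (between the pads) lies 5 mm behind it; z points along the fingers, y is the line along which they close (so a half turn about z gives the same grasp; the last joint's range is limited). The gripper opens to 85 mm and grips with 20 to 120 N. Pads are 22 mm wide; open, the fingers measure 114 mm over their backs; the gripper's body (76 mm by 85 mm) begins 54 mm behind the grasp point. The pads swing forward as they close: fully open they stand 13 mm farther back than shut.
Start: joints at [1.183, 0.053, 1.613, -0, 1.476, -0.119], TCP at [0.166, 0.603, 0.245] pointing down, gripper open.
Joint ranges: [-3.01, 3.01], [-1.01, 2.22], [0.06, 2.58], [-1.02, 4.17], [0.09, 2.62], [-3.14, 3.14]. Speed limits (rad/s): [2.57, 2.57, 3.14, 3.14, 3.14, 3.14].

## Interface

Orientations are given as a unit quaternion [w, x, y, z].
In Python, from plant import * gives the robot as it stands.
- The arm moves only by the tool send_rows, never from a script. Its argument "steps" is a list of rows, each an object with "translation": the shift along the tool's x, y, z in cm, a list of three; "delta_rot": the turn, a rotation vector about the tool's x, y, z in rad, a list of three; "jaw": the finger opening in cm, from 0 to 8.54. In form: [{"translation": [dx, dy, dz], "delta_rot": [rx, ry, rz], "jaw": jaw}, ...]. A call has exactly 8 rows; each row is the pose to reach, as a shift and turn from the pose commanded when the call began, along the tool's axes at that moment; what a row does not reach only later rows make up. A row lasts 1/10 s, in which the tool goes at most 50 mm and 8.59 degrees, less where a joint would pass 70% of its speed; a pose out of reach is approached as far as the arm can. A call with a gripper value outside its range is refused whole. The fingers move at their own pace and stop on an object; the grip force is fixed at half the most. Time passes only in rows, so rows that repeat a pose let the fingers close, or fill a call up. It gives the time, the measured TCP pose, the force, the opening and the grip force at its end, in the units of the state.
- state(): the state, without advancing time (a new reading comes with each control period).
- grab_frame(name): name is "scene" or "top" or "wrist"; returns a dict with "pixels" (480x640x3 uint8, blue, green, red), "range_z" (480x640 float32, m along the optical axis (not along the pixel's ray), 0 where there is no reading), "fx", "fy", "cx", "cy" (pixels), "rvec" (rotation vector, rad) and "tvec" (3), from world to camera coordinates, as OpenCV has them. Camera axes: x right, y down, z forward; pixel columns grow to the right and rows downward; lengths in m; the calibration is good to about 2 mm. A picture is of the moment at which its call begins.
- job_done(): hands the job in; it is judged then, once.
The state is a dict: "time": time; "joint_pos": joint angles; "joint_vel": joint speeds; "joint_efforts": joint torques, N m; "tool_pos": TCP position; "tool_rot": TCP orientation; "contact_force": force on the tool from outside, world axes, zero at the start; "ft_torque": the same for the moment, N m; "gripper_width": opening from 0.0 (shut) to 1.0 (fully open); "grasp_force": force on a finger pad.
Only numpy, scipy, OpenCV 4.12 (cv2) and the standard library are available. Lean on these libraries where they do the work, as an engineer would, in place of code of your own. Each camera call takes 0.05 s, during which the arm holds its last target. There are 200 camera calls.

## Working session

There is one attempt and no reset: what is moved stays moved. The work goes in short steps, Python scripts to look and compute and a tool call to move; the robot and the scene stay as the last step left them, time stands still between calls to the robot, and variables do not carry over. Pictures are saved under pics/ and viewed, at most 11 in all, crops included, and the job is handed in when it is done.

Besides the shell and the picture viewer there is one more tool, called after "Request:" as a command line: name --argument value ..., lists and objects as JSON in quotes. send_rows: Moves the arm, as the interface text tells. Its arguments: {"type":"object","properties":{"steps":{"type":"array","items":{"type":"object","properties":{"translation":{"type":"array","items":{"type":"number"}},"delta_rot":{"type":"array","items":{"type":"number"}},"jaw":{"type":"number"}}}}},"required":["steps"]}

```bash
mkdir -p pics; ls; cat > h.py <<'E'
import numpy as np, cv2
from plant import *
def cam(f):
    R=cv2.Rodrigues(np.array(f["rvec"],float))[0]; return R,np.array(f["tvec"],float).ravel()
def cloud(f):
    R,t=cam(f); v,u=np.mgrid[0:480,0:640]; z=f["range_z"]
    P=np.stack([(u-f["cx"])/f["fx"]*z,(v-f["cy"])/f["fy"]*z,z],-1)
    return (P-t)@R
def ray(f,u,v,h):
    R,t=cam(f); c=-R.T@t; d=R.T@np.array([(u-f["cx"])/f["fx"],(v-f["cy"])/f["fy"],1]); return c+d*(h-c[2])/d[2]
E
python3 - <<'E'
from h import *
import pickle
for n in("top","scene"):
    f=grab_frame(n); cv2.imwrite(f"pics/{n}0.png",f["pixels"]); pickle.dump(f,open(n+"0.pkl","wb"))
    R,t=cam(f); print(n,-R.T@t,R[2],f["fx"])
s=state(); print(s)
E
```

```text
pics
top [0.42664581 0.02573375 1.08998023] [ 0.0882336   0.00641399 -0.99607916] 535.8642337362096
scene [ 1.28847966 -0.41440034  0.64486925] [-0.72220194  0.42555778 -0.5452751 ] 573.6652176572378
{'time': 0.1, 'joint_pos': array([ 1.18299604e+00,  5.32712566e-02,  1.61415249e+00,  4.81239233e-07,
        1.47598798e+00, -1.19012461e-01]), 'joint_vel': array([-8.14856761e-04, -2.13586634e-03, -4.13989392e-03,  1.34776929e-03,
        7.96991190e-04, -3.22911858e-05]), 'joint_efforts': array([-1.49052667e-04, -3.94908607e+01, -3.71361423e+01, -1.54504914e-04,
        4.02199905e-03,  2.20261671e-05]), 'tool_pos': array([0.16578093, 0.60205977, 0.24420058]), 'tool_rot': array([-2.28254378e-04,  1.33989682e-01,  9.90982310e-01, -8.80425613e-04]), 'contact_force': array([ 0.35862372,  0.5646655 , -0.32403898]), 'ft_torque': array([ 0.02139001,  0.05034517, -0.01273958]), 'grasp_force': 0.0, 'gripper_width': 0.9982199072370637}
```

View pics/top0.png

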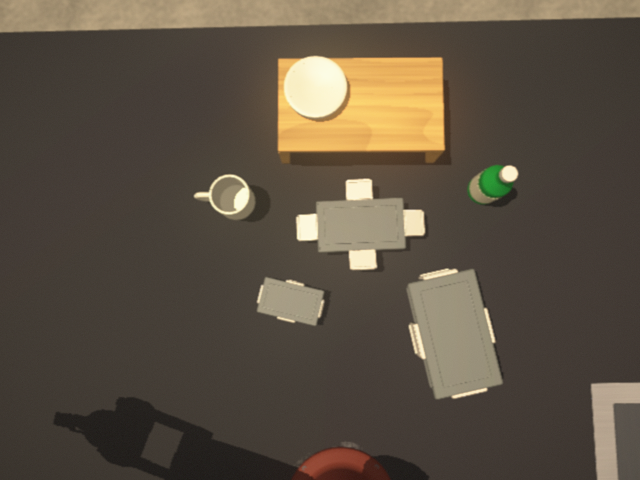

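View pics/scene0.png

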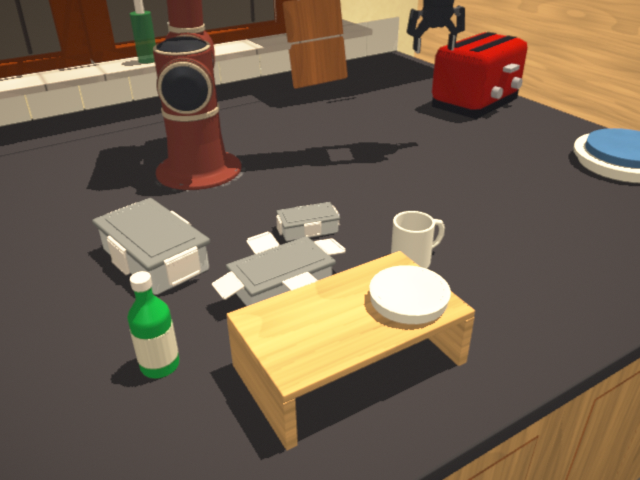

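Three boxes in the top view: (361,225) mid-size with all four clips open, (291,301) small with its clips shut, (455,333) large with its clips shut. The open one should be 100 x 170 mm. The shelf front edge is at row ~152, the mug at (232,197) and the soap at (490,185). Next I measure all three boxes and make a crop.

```bash
cat > m.py <<'E'
from h import *
import pickle
def rect(P,m): 
    p=P[m]; r=cv2.minAreaRect(p[:,:2].astype(np.float32)); return r,np.median(p[:,2])
def box(f,seed=None,lo=.05,hi=.065):
    "lid: grey pixels at lid height, as a rectangle in world xy; near/other clips: white pixels around it"
    P=cloud(f); hsv=cv2.cvtColor(f["pixels"],cv2.COLOR_BGR2HSV)
    return P,hsv
E
python3 - <<'E'
from m import *
f=pickle.load(open("top0.pkl","rb")); P,hsv=box(f)
img=f["pixels"]
cv2.imwrite("pics/crop0.png",cv2.resize(img[130:420,240:540],None,fx=2,fy=2,interpolation=cv2.INTER_CUBIC))
for (u,v) in((361,225),(291,301),(455,333),(361,190),(362,260),(308,227),(414,223),(400,110)):
    print((u,v),P[v,u].round(4),hsv[v,u])
lid=(hsv[...,2]<165)&(hsv[...,2]>60)&(P[...,2]>.03)&(hsv[...,1]<70)
n,L,st,c=cv2.connectedComponentsWithStats(lid.astype(np.uint8))
for i in range(1,n):
    if st[i,4]>500: print(st[i],rect(P,L==i))
# shelf board
b=(P[...,2]>.095)&(P[...,2]<.112)&(hsv[...,1]>80)&(hsv[...,0]<30)
print("board",rect(P,b), cv2.boxPoints(rect(P,b)[0]))
# mug, soap extents
for nm,(u0,u1,v0,v1) in dict(mug=(190,262,165,230),soap=(462,525,155,212)).items():
    q=P[v0:v1,u0:u1].reshape(-1,3); q=q[q[:,2]>.02]; print(nm,q.min(0),q.max(0))
# clips: white
w=(hsv[...,2]>165)&(hsv[...,1]<70)&(P[...,2]>.03)
w[:,:290]=0;w[:,430:]=0;w[:172]=0;w[275:]=0
n,L,st,c=cv2.connectedComponentsWithStats(w.astype(np.uint8))
for i in range(1,n):
    if st[i,4]>60: print("clip",st[i],c[i].round(1),rect(P,L==i),P[L==i][:,2].min(),P[L==i][:,2].max())
E
```

```text
(361, 225) [ 0.5385 -0.0492  0.0615] [ 21  54 165]
(291, 301) [0.395  0.0894 0.0426] [ 22  52 166]
(455, 333) [ 0.3306 -0.2178  0.0761] [ 22  52 157]
(361, 190) [0.4266 0.0257 1.09  ] [ 23  39 252]
(362, 260) [ 0.471  -0.0492  0.0615] [ 22  48 250]
(308, 227) [0.5378 0.0534 0.0524] [ 25  31 252]
(414, 223) [ 0.5414 -0.1531  0.0513] [ 22  55 245]
(400, 110) [ 0.7498 -0.1252  0.1052] [ 18 151 242]
[ 316  198   89   52 2071] (((0.5114440321922302, -0.04997587949037552), (0.16170690953731537, 0.16883550584316254), 2.9041824340820312), np.float64(0.05769210729508162))
[ 407  269   95  130 8149] (((0.3224733769893646, -0.13849371671676636), (0.2347394824028015, 0.3101411759853363), 4.733635425567627), np.float64(0.07492481657532842))
board (((0.7641770243644714, -0.05070570111274719), (0.3113108277320862, 0.18118107318878174), 88.98734283447266), np.float64(0.10477340052198104)) [[ 0.6708497  -0.20473579]
 [ 0.8520025  -0.20793784]
 [ 0.85750437  0.10332438]
 [ 0.67635155  0.10652643]]
mug [0.42664581 0.02573375 0.02000529] [0.63653813 0.27444038 1.08998023]
soap [ 0.42664581 -0.32770492  0.02169161] [0.6406748  0.02573375 1.08998023]
clip [346 179  27  23 525] [358.4 189.9] (((0.5256258845329285, -0.027783699333667755), (0.05740274861454964, 0.21759960055351257), 76.37834167480469), np.float64(0.05759746012359525)) 0.05116272151305066 1.0899802266098304
clip [ 296  206   80   64 2233] [336.1 235.5] (((0.5080369114875793, 0.0018937289714813232), (0.14347168803215027, 0.13629774749279022), 15.912887573242188), np.float64(0.0578398421925216)) 0.045223444021858315 1.0899802266098304
clip [402 210  22  26 499] [412.5 222.1] (((0.5038326978683472, -0.06792745739221573), (0.058167289942502975, 0.23566392064094543), 25.627384185791016), np.float64(0.05170582285352758)) 0.04215954404632413 1.0899802266098304
```

View pics/crop0.png

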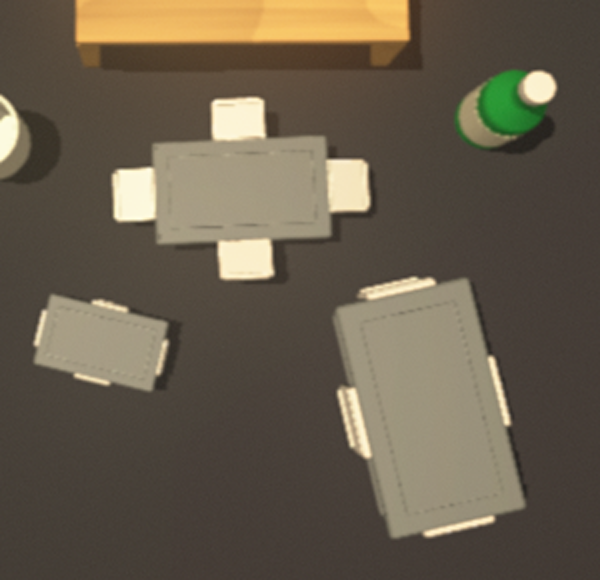

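The crop confirms it. The middle box (crop 243,190) is about 88 px, or 170 mm, wide, and all four clips stand out level. The small box (100,340) and the large one (430,410) are look-alikes with their clips shut. Now its precise pose.

```bash
cat > m.py <<'E'
from h import *
import pickle
def meas(f,u0=280,u1=440,v0=165,v1=285):
    P=cloud(f); hsv=cv2.cvtColor(f["pixels"],cv2.COLOR_BGR2HSV); V=hsv[...,2]; roi=np.zeros(V.shape,bool); roi[v0:v1,u0:u1]=1
    lid=(roi&(V>110)&(V<205)&(hsv[...,1]<80)).astype(np.uint8)
    lid=cv2.morphologyEx(cv2.morphologyEx(lid,cv2.MORPH_CLOSE,np.ones((5,5))),cv2.MORPH_OPEN,np.ones((9,9)))
    n,L,st,c=cv2.connectedComponentsWithStats(lid); i=1+st[1:,4].argmax()
    k=cv2.findContours((L==i).astype(np.uint8),0,1)[0][0][:,0]
    W=np.array([ray(f,u,v,.056)[:2] for u,v in k],np.float32); r=cv2.minAreaRect(W)
    print("lid",np.round(r[0],4),np.round(r[1],4),round(r[2],2),"corners",cv2.boxPoints(r).round(3).tolist())
    w=(roi&(V>215)&(P[...,2]>.015)&(P[...,2]<.12)).astype(np.uint8)
    n,L,st,c=cv2.connectedComponentsWithStats(w)
    for i in range(1,n):
        if st[i,4]>40: p=P[L==i]; print("clip px",c[i].round(),st[i,4],"min",np.percentile(p,3,0).round(3),"max",np.percentile(p,97,0).round(3))
E
python3 - <<'E'
from m import *
f=pickle.load(open("top0.pkl","rb")); meas(f); P=cloud(f)
for nm,(u0,u1,v0,v1) in dict(mug=(190,262,165,230),soap=(462,525,155,212)).items():
    q=P[v0:v1,u0:u1].reshape(-1,3); q=q[(q[:,2]>.02)&(q[:,2]<.3)]; print(nm,q.min(0),q.max(0))
# board front edge, ray
hsv=cv2.cvtColor(f["pixels"],cv2.COLOR_BGR2HSV)
g=pickle.load(open("scene0.pkl","rb")); Q=cloud(g); 
for z0,z1 in((.053,.062),):
    q=Q[190:330,200:360].reshape(-1,3); q=q[(q[:,2]>z0)&(q[:,2]<z1)]; print("scene lid+clips at height",q.min(0),q.max(0))
E
```

```text
lid [ 0.5405 -0.0477] [0.0993 0.1687] 1.36 corners [[0.48899999260902405, 0.03500000014901161], [0.49300000071525574, -0.13300000131130219], [0.5920000076293945, -0.13099999725818634], [0.5879999995231628, 0.03799999877810478]]
clip px [358. 189.] 504 min [ 0.591 -0.069  0.054] max [ 0.627 -0.023  0.061]
clip px [413. 222.] 479 min [ 0.52  -0.17   0.045] max [ 0.566 -0.134  0.058]
clip px [307. 227.] 513 min [0.515 0.036 0.048] max [0.561 0.075 0.058]
clip px [362. 259.] 477 min [ 0.456 -0.072  0.056] max [ 0.49  -0.026  0.068]
clip px [431. 275.] 93 min [ 0.434 -0.199  0.022] max [ 0.448 -0.166  0.073]
mug [0.56116439 0.16372578 0.02000529] [0.63653813 0.27444038 0.09539512]
soap [ 0.58166282 -0.32770492  0.02169161] [ 0.6406748  -0.26910125  0.17491103]
scene lid+clips at height [ 0.41793848 -0.16075952  0.05300234] [0.62467218 0.05668492 0.0619983 ]
```

```bash
cat > p.py <<'E'
from h import *
from scipy.spatial.transform import Rotation as R
def plan(tg):
    "tg: list of (tip xyz m, yaw, lean, jaw cm); prints the rows"
    s=state(); q=s["tool_rot"]; R0=R.from_quat([q[1],q[2],q[3],q[0]]); p0=s["tool_pos"]
    print("t",round(s["time"],2),"tip",(p0+R0.apply([0,0,.014])).round(4),"F",s["contact_force"].round(1),"w",round(s["gripper_width"],2))
    for x,y,z,yaw,lean,j in tg:
        Rg=R.from_euler("z",yaw)*R.from_euler("y",-lean)*R.from_matrix([[-1,0,0],[0,1,0],[0,0,-1]])
        tcp=np.array([x,y,z])-Rg.apply([0,0,.014])
        print((R0.inv().apply(tcp-p0)*100).round(1).tolist(),(R0.inv()*Rg).as_rotvec().round(3).tolist(),j)
E
python3 - <<'E'
from p import *
plan([(.45,.2,.2,0,0,0),(.627,-.046,.13,0,0,0)])
E
```

```text
t 0.1 tip [0.1658 0.602  0.2302] F [ 0.4  0.6 -0.3] w 1.0
[-38.1, -31.2, 3.1] [-0.002, -0.0, -0.269] 0
[-61.7, -50.2, 10.1] [-0.002, -0.0, -0.269] 0
```

Request:
send_rows --steps '[{"translation":[-3.5,-3,0],"delta_rot":[0,0,-0.1],"jaw":0},{"translation":[-7.5,-6,0.3],"delta_rot":[0,0,-0.2],"jaw":0},{"translation":[-11.5,-9.5,0.8],"delta_rot":[0,0,-0.269],"jaw":0},{"translation":[-15.5,-12.5,1.2],"delta_rot":[0,0,-0.269],"jaw":0},{"translation":[-19.5,-16,1.6],"delta_rot":[0,0,-0.269],"jaw":0},{"translation":[-23.5,-19.5,2],"delta_rot":[0,0,-0.269],"jaw":0},{"translation":[-27.5,-22.5,2.4],"delta_rot":[0,0,-0.269],"jaw":0},{"translation":[-31,-25.5,2.8],"delta_rot":[0,0,-0.269],"jaw":0}]'

```text
time: 0.9
tool_pos: [0.394, 0.278, 0.2175]
tool_rot: [0.0, -0.0, 1.0, 0.0]
contact_force: [1.1, 0.2, -0.1]
gripper_width: -0.001
grasp_force: 0.0
```

```bash
python3 - <<'E'
from p import *
plan([(.627,-.046,.12,0,0,0)])
E
```

```text
t 0.9 tip [0.394  0.278  0.2035] F [ 1.1  0.2 -0.1] w -0.0
[-23.3, -32.4, 8.3] [0.0, 0.0, 0.0] 0
```

Request:
send_rows --steps '[{"translation":[-3,-4,0.5],"delta_rot":[0,0,0],"jaw":0},{"translation":[-6,-8,1],"delta_rot":[0,0,0],"jaw":0},{"translation":[-9,-12,2],"delta_rot":[0,0,0],"jaw":0},{"translation":[-12,-16.5,3],"delta_rot":[0,0,0],"jaw":0},{"translation":[-15,-21,4],"delta_rot":[0,0,0],"jaw":0},{"translation":[-18,-25,6],"delta_rot":[0,0,0],"jaw":0},{"translation":[-21,-29,7.5],"delta_rot":[0,0,0],"jaw":0},{"translation":[-23.3,-32.4,8.3],"delta_rot":[0,0,0],"jaw":0}]'

```text
time: 1.7
tool_pos: [0.6215, -0.0385, 0.1351]
tool_rot: [-0.001, 0.0, 1.0, 0.0]
contact_force: [0.2, 0.2, 0.9]
gripper_width: -0.001
grasp_force: 0.0
```

```bash
python3 - <<'E'
from p import *
plan([(.627,-.046,.08,0,0,0),(.627,-.046,.036,0,0,0),(.619,-.046,.033,0,0,0)])
f=grab_frame("wrist"); cv2.imwrite("pics/w1.png",f["pixels"])
g=grab_frame("scene"); cv2.imwrite("pics/s1.png",cv2.resize(g["pixels"][120:420,180:480],None,fx=2,fy=2))
E
```

```text
t 1.7 tip [ 0.6215 -0.0385  0.1211] F [0.2 0.2 0.9] w -0.0
[-0.6, -0.8, 4.1] [0.001, -0.002, -0.0] 0
[-0.6, -0.8, 8.5] [0.001, -0.002, -0.0] 0
[0.2, -0.8, 8.8] [0.001, -0.002, -0.0] 0
```

View pics/s1.png

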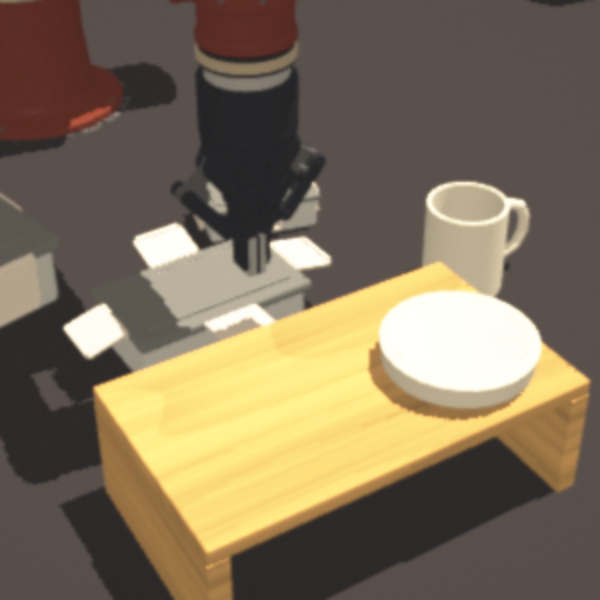

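The crop shows the shut fingers at (252,255) above the box, the far clip at (240,320) still open, and the mug at (465,235) and shelf clear. The arm was still settling, so I count from the commanded pose (tip 0.627, -0.046, 0.12).

Request:
send_rows --steps '[{"translation":[0,0,2.5],"delta_rot":[0,0,0],"jaw":0},{"translation":[0,0,4.5],"delta_rot":[0,0,0],"jaw":0},{"translation":[0,0,6],"delta_rot":[0,0,0],"jaw":0},{"translation":[0,0,7],"delta_rot":[0,0,0],"jaw":0},{"translation":[0,0,7.8],"delta_rot":[0,0,0],"jaw":0},{"translation":[0,0,8.4],"delta_rot":[0,0,0],"jaw":0},{"translation":[0.4,0,8.6],"delta_rot":[0,0,0],"jaw":0},{"translation":[0.8,0,8.7],"delta_rot":[0,0,0],"jaw":0}]'

```text
time: 2.6
tool_pos: [0.614, -0.0369, 0.0505]
tool_rot: [0.001, -0.0, 1.0, -0.0]
contact_force: [2.6, -0.1, 0.2]
gripper_width: 0.0
grasp_force: 1.0
```

```bash
python3 - <<'E'
from p import *
f=grab_frame("scene"); plan([])
E
```

```text
t 2.65 tip [ 0.6134 -0.0369  0.0363] F [ 3.6  0.  -0.4] w -0.0
```

Request:
send_rows --steps '[{"translation":[0,-0.5,0.5],"delta_rot":[0,0,0],"jaw":0},{"translation":[0,-0.5,1],"delta_rot":[0,0,0],"jaw":0},{"translation":[0,-0.5,1.5],"delta_rot":[0,0,0],"jaw":0},{"translation":[0.2,-0.5,1.6],"delta_rot":[0,0,0],"jaw":0},{"translation":[0.4,-0.5,1.6],"delta_rot":[0,0,0],"jaw":0},{"translation":[0.6,-0.5,1.6],"delta_rot":[0,0,0],"jaw":0},{"translation":[0.8,-0.5,1.6],"delta_rot":[0,0,0],"jaw":0},{"translation":[0.9,-0.5,1.6],"delta_rot":[0,0,0],"jaw":0}]'

```text
time: 3.45
tool_pos: [0.6046, -0.0419, 0.034]
tool_rot: [0.001, -0.0, 1.0, -0.0]
contact_force: [2.2, 0.6, -1.0]
gripper_width: 0.0
grasp_force: 1.4
```

```bash
python3 - <<'E'
from p import *
from m import meas
f=grab_frame("top"); plan([]); meas(f)
g=grab_frame("scene"); cv2.imwrite("pics/s2.png",cv2.resize(g["pixels"][180:380,200:400],None,fx=3,fy=3))
E
```

```text
t 3.5 tip [ 0.6045 -0.0419  0.02  ] F [ 1.6 -0.1 -1.4] w -0.0
lid [ 0.5397 -0.162 ] [0.0155 0.0412] 87.93 corners [[0.5189999938011169, -0.16899999976158142], [0.5600000023841858, -0.17000000178813934], [0.5609999895095825, -0.1550000011920929], [0.5189999938011169, -0.15299999713897705]]
clip px [305. 227.] 429 min [0.514 0.042 0.047] max [0.56  0.075 0.057]
clip px [409. 226.] 192 min [ 0.518 -0.153  0.049] max [ 0.551 -0.133  0.059]
clip px [435. 275.] 50 min [ 0.436 -0.202  0.02 ] max [ 0.448 -0.175  0.074]
```

View pics/s2.png

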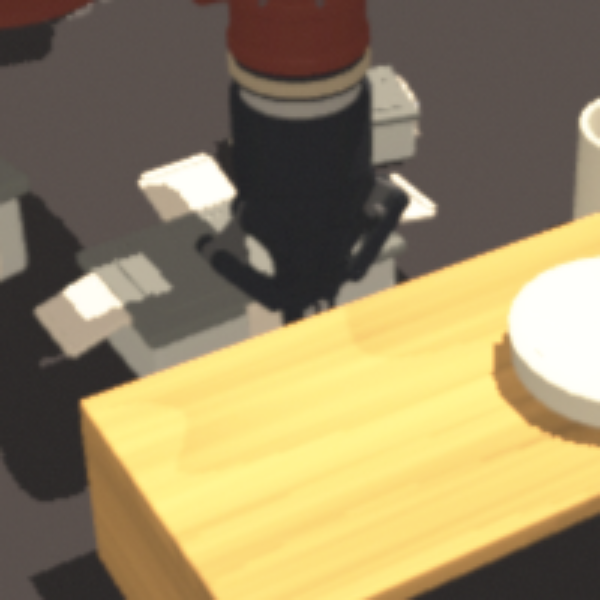

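The fingers hide the far clip behind crop (290,310). The contact is light, so I press a little further, then retreat.

Request:
send_rows --steps '[{"translation":[0.3,0,0.2],"delta_rot":[0,0,0],"jaw":0},{"translation":[0.6,0,0.2],"delta_rot":[0,0,0],"jaw":0},{"translation":[0.8,0,0.2],"delta_rot":[0,0,0],"jaw":0},{"translation":[1,0,0.2],"delta_rot":[0,0,0],"jaw":0},{"translation":[1.2,0,0.2],"delta_rot":[0,0,0],"jaw":0},{"translation":[1.4,0,0.2],"delta_rot":[0,0,0],"jaw":0},{"translation":[1.5,0,0.2],"delta_rot":[0,0,0],"jaw":0},{"translation":[1.5,0,0.2],"delta_rot":[0,0,0],"jaw":0}]'

```text
time: 4.35
tool_pos: [0.5907, -0.0422, 0.0332]
tool_rot: [0.002, -0.0, 1.0, -0.0]
contact_force: [5.2, -0.2, 3.0]
gripper_width: -0.004
grasp_force: 2.6
```

Request:
send_rows --steps '[{"translation":[-0.3,0,0],"delta_rot":[0,0,0],"jaw":0},{"translation":[-1,0,0],"delta_rot":[0,0,0],"jaw":0},{"translation":[-1,0,-2],"delta_rot":[0,0,0],"jaw":0},{"translation":[-1,0,-6],"delta_rot":[0,0,0],"jaw":0},{"translation":[-1,2,-9],"delta_rot":[0,0,0],"jaw":0},{"translation":[0.5,6,-10],"delta_rot":[0,0,0],"jaw":0},{"translation":[3,10,-10],"delta_rot":[0,0,0],"jaw":0},{"translation":[5,12,-10],"delta_rot":[0,0,0],"jaw":0}]'

```text
time: 5.15
tool_pos: [0.5376, 0.0803, 0.1313]
tool_rot: [-0.001, -0.001, 1.0, 0.0]
contact_force: [0.6, 0.5, 0.5]
gripper_width: -0.001
grasp_force: 0.0
```

```bash
python3 - <<'E'
from p import *
from m import meas
f=grab_frame("top"); g=grab_frame("scene"); plan([]); meas(f)
a=cv2.resize(f["pixels"][150:290,280:450],(510,420)); b=cv2.resize(g["pixels"][200:340,200:370],(510,420))
cv2.imwrite("pics/c3.png",cv2.resize(np.hstack([a,b]),(800,330)))
E
```

```text
t 5.25 tip [0.5361 0.0804 0.1162] F [0.5 0.2 0. ] w -0.0
lid [ 0.5279 -0.1181] [0.0981 0.0299] 1.11 corners [[0.4790000021457672, -0.10400000214576721], [0.4790000021457672, -0.1340000033378601], [0.5770000219345093, -0.13199999928474426], [0.5770000219345093, -0.10199999809265137]]
clip px [359. 206.] 62 min [ 0.574 -0.069  0.05 ] max [ 0.579 -0.025  0.058]
clip px [414. 230.] 484 min [ 0.504 -0.17   0.045] max [ 0.551 -0.134  0.058]
clip px [303. 242.] 143 min [0.499 0.052 0.047] max [0.519 0.075 0.055]
clip px [362. 267.] 482 min [ 0.44  -0.072  0.055] max [ 0.475 -0.027  0.069]
clip px [431. 275.] 101 min [ 0.434 -0.198  0.022] max [ 0.448 -0.165  0.072]
```

View pics/c3.png

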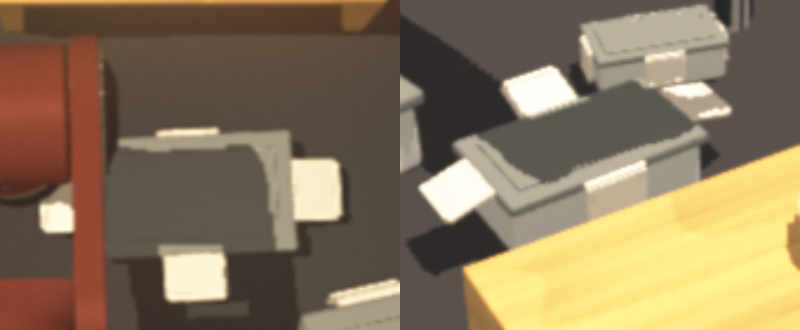

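The far clip now hangs flat: a thin sliver at (188,131) in the top crop, and flat against the side at (615,190) in the scene crop. The box moved to x = 0.528. Left clip next.

Request:
send_rows --steps '[{"translation":[0.5,-0.4,1.5],"delta_rot":[0,0,0],"jaw":0},{"translation":[0.9,-0.7,3.5],"delta_rot":[0,0,0],"jaw":0},{"translation":[0.9,-0.7,5.5],"delta_rot":[0,0,0],"jaw":0},{"translation":[0.9,-0.7,6.5],"delta_rot":[0,0,0],"jaw":0},{"translation":[0.9,-0.7,7.3],"delta_rot":[0,0,0],"jaw":0},{"translation":[0.9,-0.9,8.1],"delta_rot":[0,0,0],"jaw":0},{"translation":[0.9,-1.1,8.9],"delta_rot":[0,0,0],"jaw":0},{"translation":[0.9,-1.2,9.6],"delta_rot":[0,0,0],"jaw":0}]'

```text
time: 6.05
tool_pos: [0.5312, 0.0656, 0.036]
tool_rot: [0.001, -0.0, 1.0, -0.0]
contact_force: [-0.1, -0.2, 0.8]
gripper_width: -0.005
grasp_force: 0.3
```

Request:
send_rows --steps '[{"translation":[0,-0.3,0],"delta_rot":[0,0,0],"jaw":0},{"translation":[0,-0.6,0],"delta_rot":[0,0,0],"jaw":0},{"translation":[0,-0.8,0],"delta_rot":[0,0,0],"jaw":0},{"translation":[0,-1,0],"delta_rot":[0,0,0],"jaw":0},{"translation":[0,-1.2,0],"delta_rot":[0,0,0],"jaw":0},{"translation":[0,-1.4,0],"delta_rot":[0,0,0],"jaw":0},{"translation":[0,-1.6,0],"delta_rot":[0,0,0],"jaw":0},{"translation":[0,-1.6,0],"delta_rot":[0,0,0],"jaw":0}]'

```text
time: 6.85
tool_pos: [0.5305, 0.0498, 0.036]
tool_rot: [0.0, -0.0, 1.0, -0.0]
contact_force: [1.0, 2.5, -1.0]
gripper_width: 0.001
grasp_force: 0.9
```

Request:
send_rows --steps '[{"translation":[0,-0.3,0],"delta_rot":[0,0,0],"jaw":0},{"translation":[0,-0.6,0],"delta_rot":[0,0,0],"jaw":0},{"translation":[0,-0.8,0],"delta_rot":[0,0,0],"jaw":0},{"translation":[0,-0.8,0],"delta_rot":[0,0,0],"jaw":0},{"translation":[0,-0.3,0],"delta_rot":[0,0,0],"jaw":0},{"translation":[0,0.4,0],"delta_rot":[0,0,0],"jaw":0},{"translation":[0,0.6,-3],"delta_rot":[0,0,0],"jaw":0},{"translation":[0,0.6,-7],"delta_rot":[0,0,0],"jaw":0}]'

```text
time: 7.65
tool_pos: [0.528, 0.0566, 0.1039]
tool_rot: [-0.003, -0.0, 1.0, -0.0]
contact_force: [0.3, -1.1, 0.9]
gripper_width: -0.002
grasp_force: 0.0
```

Request:
send_rows --steps '[{"translation":[2,-1,-3],"delta_rot":[0,0,0],"jaw":0},{"translation":[5,-3,-4],"delta_rot":[0,0,0],"jaw":0},{"translation":[8,-5,-4],"delta_rot":[0,0,0],"jaw":0},{"translation":[11,-7,-4],"delta_rot":[0,0,0],"jaw":0},{"translation":[14,-7,-4],"delta_rot":[0,0,0],"jaw":0},{"translation":[17,-7,-4],"delta_rot":[0,0,0],"jaw":0},{"translation":[17,-7,-4],"delta_rot":[0,0,0],"jaw":0},{"translation":[17,-7,-4],"delta_rot":[0,0,0],"jaw":0}]'

```text
time: 8.45
tool_pos: [0.3607, -0.0139, 0.1463]
tool_rot: [0.001, -0.0, 1.0, -0.0]
contact_force: [-0.3, -0.5, 0.4]
gripper_width: 0.002
grasp_force: 0.0
```

```bash
python3 - <<'E'
from p import *
from m import meas
f=grab_frame("top"); g=grab_frame("scene"); plan([]); meas(f)
a=cv2.resize(f["pixels"][150:290,280:450],(510,420)); b=cv2.resize(g["pixels"][200:340,200:370],(510,420))
cv2.imwrite("pics/c4.png",cv2.resize(np.hstack([a,b]),(800,330)))
E
```

```text
t 8.55 tip [ 0.3613 -0.014   0.1324] F [0.3 0.2 0.6] w 0.0
lid [ 0.5272 -0.0568] [0.1054 0.1787] 0.72 corners [[0.4729999899864197, 0.03200000151991844], [0.47600001096725464, -0.1469999998807907], [0.5809999704360962, -0.14499999582767487], [0.5789999961853027, 0.032999999821186066]]
clip px [367. 206.] 54 min [ 0.574 -0.082  0.052] max [ 0.578 -0.038  0.058]
clip px [420. 231.] 475 min [ 0.502 -0.183  0.046] max [ 0.549 -0.147  0.058]
clip px [322. 235.] 88 min [0.5   0.023 0.018] max [0.545 0.031 0.058]
clip px [369. 268.] 488 min [ 0.44  -0.085  0.055] max [ 0.473 -0.039  0.069]
clip px [431. 275.] 98 min [ 0.434 -0.198  0.02 ] max [ 0.448 -0.166  0.073]
```

View pics/c4.png

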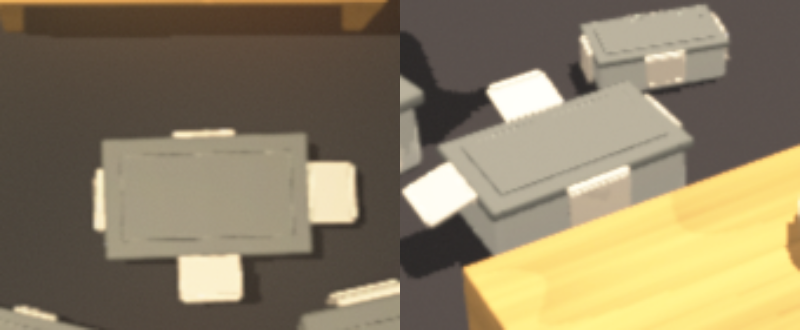

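The left clip is flat: a sliver at (99,200) in the top crop and at (665,110) in the scene crop. The box centre is now about (0.527, -0.061). Near clip next.

Request:
send_rows --steps '[{"translation":[-4,-3,0],"delta_rot":[0,0,0],"jaw":0},{"translation":[-8.1,-4.8,1],"delta_rot":[0,0,0],"jaw":0},{"translation":[-8.1,-4.8,3.5],"delta_rot":[0,0,0],"jaw":0},{"translation":[-8.1,-4.8,6],"delta_rot":[0,0,0],"jaw":0},{"translation":[-8.2,-4.8,7.5],"delta_rot":[0,0,0],"jaw":0},{"translation":[-8.2,-4.8,9],"delta_rot":[0,0,0],"jaw":0},{"translation":[-8.5,-4.8,10],"delta_rot":[0,0,0],"jaw":0},{"translation":[-8.8,-4.8,11.1],"delta_rot":[0,0,0],"jaw":0}]'

```text
time: 9.35
tool_pos: [0.4494, -0.062, 0.0343]
tool_rot: [-0.0, -0.0, 1.0, -0.0]
contact_force: [-0.9, 0.8, 0.7]
gripper_width: 0.001
grasp_force: 0.4
```

Request:
send_rows --steps '[{"translation":[-0.3,0,0.1],"delta_rot":[0,0,0],"jaw":0},{"translation":[-0.6,0,0.1],"delta_rot":[0,0,0],"jaw":0},{"translation":[-0.9,0,0.1],"delta_rot":[0,0,0],"jaw":0},{"translation":[-1.2,0,0.1],"delta_rot":[0,0,0],"jaw":0},{"translation":[-1.5,0,0.1],"delta_rot":[0,0,0],"jaw":0},{"translation":[-1.8,0,0.1],"delta_rot":[0,0,0],"jaw":0},{"translation":[-2.1,0,0.1],"delta_rot":[0,0,0],"jaw":0},{"translation":[-2.4,0,0.1],"delta_rot":[0,0,0],"jaw":0}]'

```text
time: 10.15
tool_pos: [0.4726, -0.062, 0.0341]
tool_rot: [-0.0, -0.0, 1.0, -0.0]
contact_force: [-3.6, -0.2, 2.5]
gripper_width: 0.003
grasp_force: 2.3
```

Request:
send_rows --steps '[{"translation":[0.5,0,0],"delta_rot":[0,0,0],"jaw":0},{"translation":[1.2,0,0],"delta_rot":[0,0,0],"jaw":0},{"translation":[1.2,0,-4],"delta_rot":[0,0,0],"jaw":0},{"translation":[1.2,0,-8],"delta_rot":[0,0,0],"jaw":0},{"translation":[-1,-3,-10],"delta_rot":[0,0,0],"jaw":0},{"translation":[-3.5,-6.5,-10],"delta_rot":[0,0,0],"jaw":0},{"translation":[-6.4,-10,-9],"delta_rot":[0,0,0],"jaw":0},{"translation":[-6.4,-11.8,-8],"delta_rot":[0,0,0],"jaw":0}]'

```text
time: 10.95
tool_pos: [0.5392, -0.1829, 0.1149]
tool_rot: [0.002, 0.0, 1.0, -0.001]
contact_force: [-1.2, -0.0, -0.5]
gripper_width: -0.003
grasp_force: 0.0
```

```bash
python3 - <<'E'
from p import *
from m import meas
f=grab_frame("top"); g=grab_frame("scene"); plan([]); meas(f)
E
```

```text
t 11.05 tip [ 0.5352 -0.1813  0.0979] F [-1.1  0.6 -0.3] w 0.0
lid [ 0.5372 -0.0613] [0.1748 0.1131] 88.76 corners [[0.4790000021457672, -0.1469999998807907], [0.5920000076293945, -0.15000000596046448], [0.5960000157356262, 0.02500000037252903], [0.4830000102519989, 0.027000000700354576]]
clip px [365. 199.] 58 min [ 0.588 -0.083  0.051] max [ 0.593 -0.039  0.059]
clip px [322. 227.] 97 min [0.516 0.022 0.016] max [0.561 0.031 0.058]
clip px [367. 252.] 58 min [ 0.485 -0.083  0.048] max [ 0.489 -0.04   0.057]
```

Request:
send_rows --steps '[{"translation":[-0.3,0,1],"delta_rot":[0,0,0],"jaw":0},{"translation":[-0.3,0,3],"delta_rot":[0,0,0],"jaw":0},{"translation":[-0.3,0,4.5],"delta_rot":[0,0,0],"jaw":0},{"translation":[-0.3,0.1,5.5],"delta_rot":[0,0,0],"jaw":0},{"translation":[-0.3,0.3,6.5],"delta_rot":[0,0,0],"jaw":0},{"translation":[-0.3,0.5,7.2],"delta_rot":[0,0,0],"jaw":0},{"translation":[-0.3,0.8,7.7],"delta_rot":[0,0,0],"jaw":0},{"translation":[-0.3,1.1,7.7],"delta_rot":[0,0,0],"jaw":0}]'

```text
time: 11.85
tool_pos: [0.5392, -0.1688, 0.0363]
tool_rot: [-0.0, -0.0, 1.0, -0.0]
contact_force: [-0.3, -1.9, -1.4]
gripper_width: 0.0
grasp_force: 0.9
```

Request:
send_rows --steps '[{"translation":[0,0.3,0],"delta_rot":[0,0,0],"jaw":0},{"translation":[0,0.6,0],"delta_rot":[0,0,0],"jaw":0},{"translation":[0,0.9,0],"delta_rot":[0,0,0],"jaw":0},{"translation":[0,1.2,0],"delta_rot":[0,0,0],"jaw":0},{"translation":[0,1.5,0],"delta_rot":[0,0,0],"jaw":0},{"translation":[0,1.8,0],"delta_rot":[0,0,0],"jaw":0},{"translation":[0,2.1,0],"delta_rot":[0,0,0],"jaw":0},{"translation":[0,2.2,0],"delta_rot":[0,0,0],"jaw":0}]'

```text
time: 12.65
tool_pos: [0.5396, -0.1467, 0.0371]
tool_rot: [0.0, -0.0, 1.0, -0.0]
contact_force: [-0.6, -2.8, -0.8]
gripper_width: 0.002
grasp_force: 1.7
```

Request:
send_rows --steps '[{"translation":[0,-0.5,0],"delta_rot":[0,0,0],"jaw":0},{"translation":[0,-1.2,0],"delta_rot":[0,0,0],"jaw":0},{"translation":[0,-1.2,-4],"delta_rot":[0,0,0],"jaw":0},{"translation":[0,-1.2,-8],"delta_rot":[0,0,0],"jaw":0},{"translation":[3,2,-11],"delta_rot":[0,0,0],"jaw":3},{"translation":[7,5,-13],"delta_rot":[0,0,0],"jaw":8.5},{"translation":[11,8,-13],"delta_rot":[0,0,0],"jaw":8.5},{"translation":[15,10,-13],"delta_rot":[0,0,0],"jaw":8.5}]'

```text
time: 13.45
tool_pos: [0.3898, -0.0467, 0.1682]
tool_rot: [0.001, -0.0, 1.0, 0.0]
contact_force: [-0.9, 0.7, 1.4]
gripper_width: 0.678
grasp_force: 0.0
```

```bash
python3 - <<'E'
from p import *
from m import meas
f=grab_frame("top"); g=grab_frame("scene"); meas(f)
plan([(.43,-.046,.12,-.0175,.87,8.5),(.43,-.046,.03,-.0175,.87,8.5)])
a=cv2.resize(f["pixels"][150:290,280:450],(510,420)); b=cv2.resize(g["pixels"][200:340,200:370],(510,420))
cv2.imwrite("pics/c5.png",cv2.resize(np.hstack([a,b]),(800,330)))
E
```

```text
lid [ 0.5376 -0.0399] [0.1826 0.1131] 88.76 corners [[0.4790000021457672, -0.12999999523162842], [0.5920000076293945, -0.13199999928474426], [0.5960000157356262, 0.05000000074505806], [0.4830000102519989, 0.05299999937415123]]
clip px [356. 199.] 51 min [ 0.59  -0.064  0.051] max [ 0.593 -0.019  0.059]
clip px [401. 225.] 47 min [ 0.517 -0.13   0.049] max [ 0.56  -0.126  0.058]
clip px [312. 226.] 78 min [0.517 0.043 0.027] max [0.562 0.05  0.059]
clip px [356. 252.] 58 min [ 0.485 -0.064  0.049] max [ 0.489 -0.019  0.057]
clip px [431. 275.] 101 min [ 0.434 -0.199  0.022] max [ 0.448 -0.165  0.074]
t 13.55 tip [ 0.3855 -0.0449  0.1511] F [ 0.6 -0.2  0.4] w 0.85
[-3.4, -0.1, 3.6] [0.01, -0.871, 0.018] 8.5
[-3.4, -0.1, 12.6] [0.01, -0.871, 0.018] 8.5
```

View pics/c5.png

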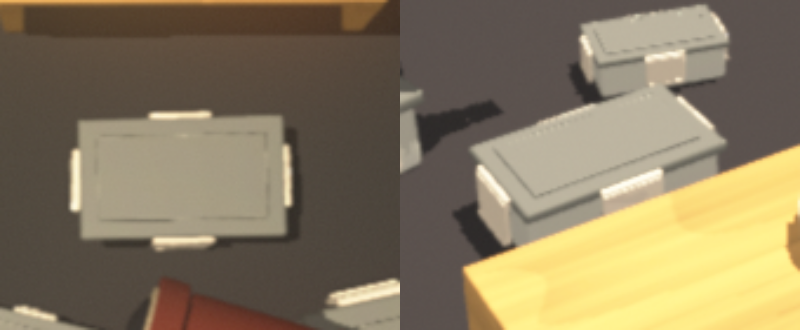

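All four clips are flat: top crop (180,115), (76,180), (288,176) and (184,243). Now I lean the gripper back and open it for the push.

Request:
send_rows --steps '[{"translation":[0,0.1,0],"delta_rot":[0,-0.14,0],"jaw":8.5},{"translation":[-0.5,0.2,0.5],"delta_rot":[0,-0.28,0],"jaw":8.5},{"translation":[-1,0.3,1],"delta_rot":[0,-0.42,0],"jaw":8.5},{"translation":[-1.5,0.4,1.5],"delta_rot":[0.01,-0.56,0.01],"jaw":8.5},{"translation":[-2,0.4,2],"delta_rot":[0.01,-0.7,0.018],"jaw":8.5},{"translation":[-2.5,0.4,2.5],"delta_rot":[0.01,-0.84,0.018],"jaw":8.5},{"translation":[-3,0.4,3],"delta_rot":[0.01,-0.87,0.018],"jaw":8.5},{"translation":[-3.4,0.4,3.6],"delta_rot":[0.01,-0.87,0.018],"jaw":8.5}]'

```text
time: 14.35
tool_pos: [0.4521, -0.0489, 0.1895]
tool_rot: [0.405, 0.008, 0.914, -0.004]
contact_force: [0.4, -1.3, -0.0]
gripper_width: 0.996
grasp_force: 0.0
```

```bash
python3 - <<'E'
from p import *
f=grab_frame("scene")
plan([(.43,-.042,.026,-.0175,.87,8.5),(.46,-.042,.026,-.0175,.87,8.5),(.48,-.042,.026,-.0175,.87,8.5)])
E
```

```text
t 14.4 tip [ 0.4623 -0.0487  0.1797] F [ 0.7  0.1 -0.7] w 1.0
[13.6, 0.6, 7.9] [0.0, -0.037, -0.001] 8.5
[11.6, 0.7, 10.2] [0.0, -0.037, -0.001] 8.5
[10.2, 0.7, 11.6] [0.0, -0.037, -0.001] 8.5
```

Request:
send_rows --steps '[{"translation":[1,0.2,0.6],"delta_rot":[0,0,0],"jaw":8.5},{"translation":[2,0.4,1.2],"delta_rot":[0,0,0],"jaw":8.5},{"translation":[3.5,0.6,2],"delta_rot":[0,0,0],"jaw":8.5},{"translation":[5,0.6,3],"delta_rot":[0,0,0],"jaw":8.5},{"translation":[6.5,0.6,3.8],"delta_rot":[0,0,0],"jaw":8.5},{"translation":[8,0.6,4.6],"delta_rot":[0,0,0],"jaw":8.5},{"translation":[9,0.6,5.2],"delta_rot":[0,0,0],"jaw":8.5},{"translation":[9.5,0.6,5.5],"delta_rot":[0,0,0],"jaw":8.5}]'

```text
time: 15.2
tool_pos: [0.4473, -0.0449, 0.1836]
tool_rot: [0.391, 0.008, 0.92, -0.003]
contact_force: [1.1, -0.1, 0.7]
gripper_width: 0.996
grasp_force: 0.0
```

```bash
python3 - <<'E'
from p import *
f=grab_frame("scene"); print(state()["joint_pos"].round(2), state()["tool_rot"].round(3))
plan([(.43,-.042,.026,-.0175,.87,8.5)])
E
```

```text
[-0.45 -1.01  2.58  0.41  0.86 -2.16] [ 0.391  0.008  0.92  -0.003]
t 15.25 tip [ 0.4574 -0.0451  0.1739] F [-0.4  0.7 -0.6] w 0.99
[12.6, 0.3, 8.3] [0.001, -0.066, -0.001] 8.5
```

The steep lean is out of reach this close in (joints 2 and 3 are at their limits). I push with a small lean first and lean further once I'm further out.

```bash
python3 - <<'E'
from p import *
plan([(.44,-.042,.15,-.0175,.25,8.5),(.44,-.042,.08,-.0175,.25,8.5)])
E
```

```text
t 15.25 tip [ 0.4574 -0.0451  0.1739] F [-0.4  0.7 -0.6] w 0.99
[2.2, 0.3, 0.6] [0.001, 0.554, -0.0] 8.5
[7.2, 0.3, 5.5] [0.001, 0.554, -0.0] 8.5
```

Request:
send_rows --steps '[{"translation":[0,0.1,0],"delta_rot":[0,0.14,0],"jaw":8.5},{"translation":[0,0.2,0],"delta_rot":[0,0.28,0],"jaw":8.5},{"translation":[1,0.3,0.3],"delta_rot":[0,0.42,0],"jaw":8.5},{"translation":[2.2,0.3,0.6],"delta_rot":[0,0.554,0],"jaw":8.5},{"translation":[3.5,0.3,2],"delta_rot":[0,0.554,0],"jaw":8.5},{"translation":[5,0.3,3.4],"delta_rot":[0,0.554,0],"jaw":8.5},{"translation":[7.2,0.3,5.5],"delta_rot":[0,0.554,0],"jaw":8.5},{"translation":[7.2,0.3,5.5],"delta_rot":[0,0.554,0],"jaw":8.5}]'

```text
time: 16.05
tool_pos: [0.4338, -0.0406, 0.0888]
tool_rot: [0.12, 0.009, 0.993, 0.001]
contact_force: [0.5, 0.7, -0.4]
gripper_width: 0.993
grasp_force: 0.0
```

```bash
python3 - <<'E'
from p import *
f=grab_frame("scene"); print(state()["joint_pos"].round(2))
plan([(.44,-.042,.02,-.0175,.25,8.5),(.48,-.042,.02,-.0175,.25,8.5),(.6,-.044,.02,-.0175,.25,8.5)])
E
```

```text
[-0.31 -0.46  2.33  0.08  1.04 -1.9 ]
t 16.1 tip [ 0.4387 -0.0411  0.0777] F [ 0.3 -1.3  0.1] w 1.0
[1.3, -0.1, 5.6] [0.002, -0.005, -0.0] 8.5
[-2.6, -0.0, 6.6] [0.002, -0.005, -0.0] 8.5
[-14.2, -0.0, 9.5] [0.002, -0.005, -0.0] 8.5
```

Request:
send_rows --steps '[{"translation":[0.4,-0.1,2],"delta_rot":[0,0,0],"jaw":8.5},{"translation":[0.9,-0.1,4],"delta_rot":[0,0,0],"jaw":8.5},{"translation":[1.3,-0.1,5.5],"delta_rot":[0,0,0],"jaw":8.5},{"translation":[1.5,-0.1,6.4],"delta_rot":[0,0,0],"jaw":8.5},{"translation":[0.5,-0.1,6.6],"delta_rot":[0,0,0],"jaw":8.5},{"translation":[-0.4,-0.1,6.9],"delta_rot":[0,0,0],"jaw":8.5},{"translation":[-1,-0.1,7],"delta_rot":[0,0,0],"jaw":8.5},{"translation":[-1.4,-0.1,7.1],"delta_rot":[0,0,0],"jaw":8.5}]'

```text
time: 16.9
tool_pos: [0.4696, -0.0434, 0.0297]
tool_rot: [0.126, 0.008, 0.992, -0.001]
contact_force: [0.2, 0.1, 0.7]
gripper_width: 0.997
grasp_force: 0.0
```

Request:
send_rows --steps '[{"translation":[-0.6,0,0.15],"delta_rot":[0,0,0],"jaw":8.5},{"translation":[-1.2,0,0.3],"delta_rot":[0,0,0],"jaw":8.5},{"translation":[-1.8,0,0.45],"delta_rot":[0,0,0],"jaw":8.5},{"translation":[-2.4,0,0.6],"delta_rot":[0,0,0],"jaw":8.5},{"translation":[-3,0,0.75],"delta_rot":[0,0,0],"jaw":8.5},{"translation":[-3.6,0,0.9],"delta_rot":[0,0,0],"jaw":8.5},{"translation":[-4.2,0,1.05],"delta_rot":[0,0,0],"jaw":8.5},{"translation":[-4.8,0,1.2],"delta_rot":[0,0,0],"jaw":8.5}]'

```text
time: 17.7
tool_pos: [0.5176, -0.0438, 0.0279]
tool_rot: [0.124, 0.009, 0.992, -0.001]
contact_force: [-2.0, 0.8, -2.2]
gripper_width: 0.996
grasp_force: 1.5
```

```bash
python3 - <<'E'
from p import *
from m import meas
f=grab_frame("top"); plan([(.6,-.044,.014,-.0175,.25,8.5)]); meas(f)
E
```

```text
t 17.75 tip [ 0.5223 -0.044   0.015 ] F [-2.3  0.8 -0.9] w 1.0
[-7.5, 0.1, 2.0] [0.001, 0.001, 0.0] 8.5
lid [ 0.5777 -0.0409] [0.1831 0.1041] 88.79 corners [[0.5239999890327454, -0.13099999725818634], [0.628000020980835, -0.1340000033378601], [0.6320000290870667, 0.05000000074505806], [0.527999997138977, 0.052000001072883606]]
clip px [357. 181.] 73 min [ 0.623 -0.066  0.051] max [ 0.629 -0.021  0.059]
clip px [312. 208.] 96 min [0.553 0.042 0.017] max [0.599 0.05  0.057]
clip px [401. 207.] 48 min [ 0.55  -0.131  0.05 ] max [ 0.594 -0.128  0.058]
```

Request:
send_rows --steps '[{"translation":[-0.6,0,0.15],"delta_rot":[0,0,0],"jaw":8.5},{"translation":[-1.2,0,0.3],"delta_rot":[0,0,0],"jaw":8.5},{"translation":[-1.8,0,0.45],"delta_rot":[0,0,0],"jaw":8.5},{"translation":[-2.4,0,0.6],"delta_rot":[0,0,0],"jaw":8.5},{"translation":[-3,0,0.75],"delta_rot":[0,0,0],"jaw":8.5},{"translation":[-3.6,0,0.9],"delta_rot":[0,0,0],"jaw":8.5},{"translation":[-4.2,0,1.05],"delta_rot":[0,0,0],"jaw":8.5},{"translation":[-4.8,0,1.2],"delta_rot":[0,0,0],"jaw":8.5}]'

```text
time: 18.55
tool_pos: [0.5676, -0.0447, 0.0287]
tool_rot: [0.125, 0.009, 0.992, -0.001]
contact_force: [-2.2, 0.1, -2.2]
gripper_width: 0.996
grasp_force: 1.5
```

Request:
send_rows --steps '[{"translation":[-0.6,0,0.15],"delta_rot":[0,0,0],"jaw":8.5},{"translation":[-1.2,0,0.3],"delta_rot":[0,0,0],"jaw":8.5},{"translation":[-1.6,0,0.4],"delta_rot":[0,0,0],"jaw":8.5},{"translation":[-1.8,0,0.45],"delta_rot":[0,0,0],"jaw":8.5},{"translation":[-1.5,0,0.4],"delta_rot":[0,0,0],"jaw":8.5},{"translation":[0,0,0],"delta_rot":[0,0,0],"jaw":8.5},{"translation":[2,0,-1],"delta_rot":[0,0,0],"jaw":8.5},{"translation":[4,0,-3],"delta_rot":[0,0,0],"jaw":8.5}]'

```text
time: 19.35
tool_pos: [0.5203, -0.0439, 0.0478]
tool_rot: [0.125, 0.009, 0.992, -0.001]
contact_force: [-0.3, 0.6, 1.0]
gripper_width: 0.996
grasp_force: 0.0
```

```bash
python3 - <<'E'
from p import *
from m import meas
f=grab_frame("top"); plan([(.54,-.044,.06,-.0175,.8,8.5)]);meas(f,v0=155)
E
```

```text
t 19.4 tip [ 0.5223 -0.0438  0.0361] F [ 2.3  0.7 -1.2] w 1.0
[-1.6, 0.0, -1.7] [0.001, -0.549, 0.0] 8.5
lid [ 0.627  -0.0391] [0.1778 0.0931] 88.72 corners [[0.578000009059906, -0.12700000405311584], [0.671999990940094, -0.1289999932050705], [0.6759999990463257, 0.04899999871850014], [0.5820000171661377, 0.050999999046325684]]
clip px [312. 174.] 88 min [0.621 0.041 0.017] max [0.667 0.049 0.059]
clip px [401. 171.] 45 min [ 0.62  -0.132  0.052] max [ 0.665 -0.128  0.057]
clip px [356. 199.] 68 min [ 0.589 -0.065  0.048] max [ 0.593 -0.02   0.057]
```

Request:
send_rows --steps '[{"translation":[0,0.1,-1],"delta_rot":[0,-0.1,0],"jaw":8.5},{"translation":[0,0.2,-2],"delta_rot":[0,-0.2,0],"jaw":8.5},{"translation":[0,0.2,-2.5],"delta_rot":[0,-0.3,0],"jaw":8.5},{"translation":[-0.5,0.2,-2.5],"delta_rot":[0,-0.4,0],"jaw":8.5},{"translation":[-1,0.2,-2.2],"delta_rot":[0,-0.5,0],"jaw":8.5},{"translation":[-1.6,0.2,-1.7],"delta_rot":[0,-0.55,0],"jaw":8.5},{"translation":[-1.6,0.2,-1.7],"delta_rot":[0,-0.55,0],"jaw":8.5},{"translation":[-1.6,0.2,-1.7],"delta_rot":[0,-0.55,0],"jaw":8.5}]'

```text
time: 20.2
tool_pos: [0.5327, -0.0425, 0.0693]
tool_rot: [0.39, 0.008, 0.921, -0.003]
contact_force: [-0.2, -0.1, 0.3]
gripper_width: 0.995
grasp_force: 0.0
```

```bash
python3 - <<'E'
from p import *
f=grab_frame("scene"); print(state()["joint_pos"].round(2))
plan([(.545,-.041,.022,-.0175,.8,8.5),(.575,-.041,.022,-.0175,.8,8.5),(.6,-.041,.022,-.0175,.8,8.5)])
E
```

```text
[-0.33 -0.35  2.44  0.69  0.36 -2.45]
t 20.25 tip [ 0.5432 -0.0427  0.06  ] F [-0.6 -0.   0.4] w 0.99
[2.6, 0.2, 2.8] [0.0, 0.002, 0.0] 8.5
[0.5, 0.2, 4.9] [0.0, 0.002, 0.0] 8.5
[-1.2, 0.3, 6.7] [0.0, 0.002, 0.0] 8.5
```

Request:
send_rows --steps '[{"translation":[1,0.1,1],"delta_rot":[0,0,0],"jaw":8.5},{"translation":[2.1,0.2,2.2],"delta_rot":[0,0,0],"jaw":8.5},{"translation":[2.9,0.2,3.1],"delta_rot":[0,0,0],"jaw":8.5},{"translation":[2.2,0.2,3.8],"delta_rot":[0,0,0],"jaw":8.5},{"translation":[1.5,0.2,4.5],"delta_rot":[0,0,0],"jaw":8.5},{"translation":[0.8,0.2,5.2],"delta_rot":[0,0,0],"jaw":8.5},{"translation":[0.2,0.2,5.8],"delta_rot":[0,0,0],"jaw":8.5},{"translation":[-0.2,0.2,6.2],"delta_rot":[0,0,0],"jaw":8.5}]'

```text
time: 21.05
tool_pos: [0.5797, -0.0411, 0.0276]
tool_rot: [0.39, 0.008, 0.921, -0.003]
contact_force: [-0.7, -0.1, 0.3]
gripper_width: 0.995
grasp_force: 0.0
```

Request:
send_rows --steps '[{"translation":[-0.4,0,0.4],"delta_rot":[0,0,0],"jaw":8.5},{"translation":[-0.8,0,0.8],"delta_rot":[0,0,0],"jaw":8.5},{"translation":[-1.2,0,1.2],"delta_rot":[0,0,0],"jaw":8.5},{"translation":[-1.6,0,1.6],"delta_rot":[0,0,0],"jaw":8.5},{"translation":[-2,0,2],"delta_rot":[0,0,0],"jaw":8.5},{"translation":[-2.4,0,2.4],"delta_rot":[0,0,0],"jaw":8.5},{"translation":[-2.8,0,2.9],"delta_rot":[0,0,0],"jaw":8.5},{"translation":[-3.2,0,3.3],"delta_rot":[0,0,0],"jaw":8.5}]'

```text
time: 21.85
tool_pos: [0.6244, -0.0416, 0.0263]
tool_rot: [0.389, 0.008, 0.921, -0.003]
contact_force: [-5.0, -0.4, 1.6]
gripper_width: 0.997
grasp_force: 2.3
```

```bash
python3 - <<'E'
from p import *
from m import meas
f=grab_frame("top"); plan([]);meas(f,v0=155)
g=grab_frame("scene")
a=cv2.resize(f["pixels"][100:240,280:450],(510,420)); b=cv2.resize(g["pixels"][200:340,200:370],(510,420))
cv2.imwrite("pics/c6.png",cv2.resize(np.hstack([a,b]),(800,330)))
E
```

```text
t 21.9 tip [ 0.6352 -0.042   0.017 ] F [-0.5 -0.5  0.3] w 0.99
lid [ 0.6427 -0.0426] [0.1803 0.0616] 88.72 corners [[0.6100000143051147, -0.13199999928474426], [0.6710000038146973, -0.13300000131130219], [0.675000011920929, 0.04699999839067459], [0.6140000224113464, 0.04800000041723251]]
clip px [357. 182.] 64 min [ 0.623 -0.066  0.049] max [ 0.627 -0.021  0.057]
clip px [431. 275.] 101 min [ 0.434 -0.198  0.021] max [ 0.448 -0.165  0.074]
```

View pics/c6.png

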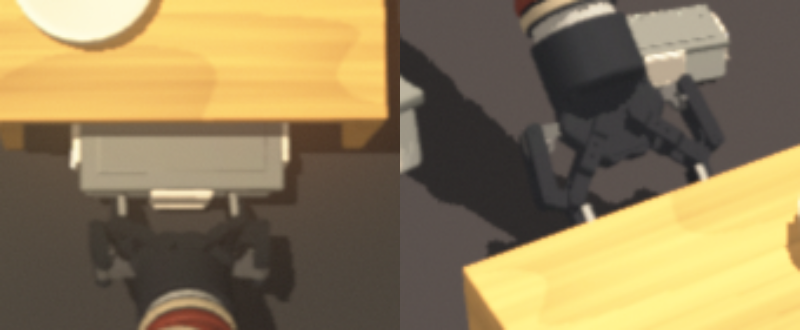

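The box is partly under the board: near clip at top crop (182,198), fingers at (121,205) and (233,205), and the mug and shelf untouched. I push 4 cm more with open fingers. The last stretch I do with shut fingers on the near clip, so the gripper body stays clear of the board edge.

Request:
send_rows --steps '[{"translation":[-0.35,0,0.35],"delta_rot":[0,0,0],"jaw":8.5},{"translation":[-0.7,0,0.7],"delta_rot":[0,0,0],"jaw":8.5},{"translation":[-1.05,0,1.05],"delta_rot":[0,0,0],"jaw":8.5},{"translation":[-1.4,0,1.4],"delta_rot":[0,0,0],"jaw":8.5},{"translation":[-1.75,0,1.8],"delta_rot":[0,0,0],"jaw":8.5},{"translation":[-2.1,0,2.15],"delta_rot":[0,0,0],"jaw":8.5},{"translation":[-2.4,0,2.45],"delta_rot":[0,0,0],"jaw":8.5},{"translation":[-2.6,0,2.65],"delta_rot":[0,0,0],"jaw":8.5}]'

```text
time: 22.75
tool_pos: [0.6614, -0.0423, 0.0265]
tool_rot: [0.389, 0.008, 0.921, -0.003]
contact_force: [-4.1, 0.9, -0.2]
gripper_width: 0.995
grasp_force: 1.9
```

Request:
send_rows --steps '[{"translation":[0.7,0,-0.7],"delta_rot":[0,0,0],"jaw":8.5},{"translation":[2,0,-2],"delta_rot":[0,0,0],"jaw":6},{"translation":[3,0,-3.1],"delta_rot":[0,0,0],"jaw":3},{"translation":[3,0,-3.1],"delta_rot":[0,0,0],"jaw":0},{"translation":[3,0,-3.1],"delta_rot":[0,0,0],"jaw":0},{"translation":[3,0,-3.1],"delta_rot":[0,0,0],"jaw":0},{"translation":[3,0,-3.1],"delta_rot":[0,0,0],"jaw":0},{"translation":[3,0,-3.1],"delta_rot":[0,0,0],"jaw":0}]'

```text
time: 23.55
tool_pos: [0.6186, -0.0417, 0.0271]
tool_rot: [0.39, 0.008, 0.921, -0.003]
contact_force: [-0.0, 0.4, 0.6]
gripper_width: -0.002
grasp_force: 0.0
```

```bash
python3 - <<'E'
from p import *
from m import meas
f=grab_frame("top"); plan([]); print(state()["joint_pos"].round(2)); meas(f,v0=153)
# near lid edge: per-column last row of the lid's grey, ray at z=.051
hsv=cv2.cvtColor(f["pixels"],cv2.COLOR_BGR2HSV); print([(u,hsv[150:180,u,2].tolist()) for u in (322,345,390)])
g=grab_frame("wrist"); cv2.imwrite("pics/w7.png",g["pixels"])
E
```

```text
t 23.6 tip [ 0.6285 -0.0418  0.0172] F [-0.1  0.6 -0.1] w -0.0
[-0.26  0.01  2.23  0.98  0.21 -2.72]Traceback (most recent call last):
  File "<stdin>", line 3, in <module>
  File "m.py", line 7, in meas
    n,L,st,c=cv2.connectedComponentsWithStats(lid); i=1+st[1:,4].argmax()
                                                        ~~~~~~~~~~~~~~~^^
ValueError: attempt to get argmax of an empty sequence
```

```bash
python3 - <<'E'
from h import *
f=grab_frame("top"); hsv=cv2.cvtColor(f["pixels"],cv2.COLOR_BGR2HSV)
V=hsv[...,2]
for u in (325,335,347,352,360,366,380,395): print(u,V[148:176,u].tolist())
print(ray(f,356,160,.05),ray(f,356,161,.05),ray(f,356,152,.104))
g=grab_frame("wrist"); cv2.imwrite("pics/w7.png",g["pixels"])
E
```

```text
325 [249, 248, 232, 170, 127, 114, 110, 111, 110, 127, 166, 180, 174, 153, 124, 126, 127, 107, 87, 79, 83, 95, 98, 95, 96, 96, 94, 95]
335 [248, 246, 228, 166, 125, 115, 110, 112, 112, 128, 167, 179, 173, 151, 124, 126, 126, 108, 88, 80, 85, 94, 99, 98, 96, 97, 96, 96]
347 [247, 244, 224, 163, 125, 116, 114, 112, 113, 127, 165, 176, 170, 199, 252, 251, 208, 152, 142, 145, 171, 213, 150, 95, 94, 97, 97, 96]
352 [246, 243, 222, 160, 125, 116, 111, 115, 112, 125, 165, 176, 168, 197, 252, 251, 202, 149, 142, 143, 167, 197, 140, 85, 92, 97, 98, 97]
360 [245, 242, 216, 157, 124, 116, 113, 111, 112, 127, 165, 177, 166, 199, 253, 250, 201, 151, 143, 144, 169, 190, 134, 88, 90, 98, 97, 97]
366 [249, 247, 224, 164, 125, 115, 112, 114, 113, 127, 164, 175, 165, 198, 252, 250, 216, 161, 145, 144, 145, 144, 107, 82, 93, 96, 97, 95]
380 [251, 249, 219, 156, 127, 114, 113, 113, 112, 127, 163, 175, 167, 143, 123, 128, 126, 102, 86, 82, 84, 96, 98, 99, 100, 98, 96, 97]
395 [251, 249, 214, 151, 121, 112, 114, 112, 111, 126, 162, 174, 164, 137, 107, 92, 87, 82, 84, 80, 84, 95, 97, 97, 97, 96, 95, 94]
[ 0.66887605 -0.04365181  0.05      ] [ 0.66687183 -0.04359891  0.05      ] [ 0.67152261 -0.04045085  0.104     ]
```

View pics/w7.png

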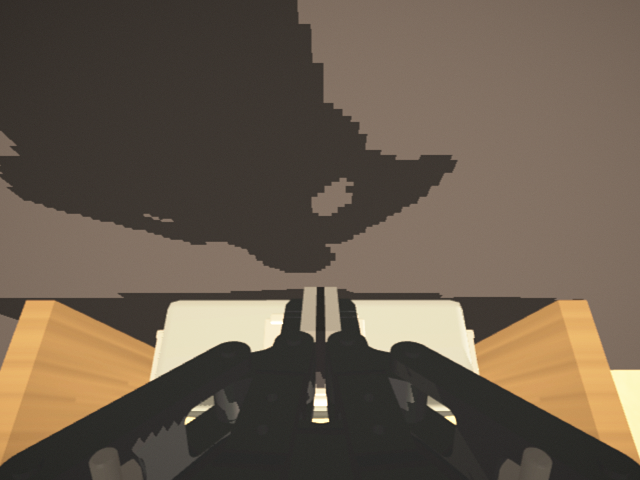

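The wrist view (upside down) shows the box at (320,350) midway between the two panels and the shut fingers at (320,300) on the near clip. The lid's near edge is at x ≈ 0.665 and the board front at 0.674, so about 2.5 cm remain.

Request:
send_rows --steps '[{"translation":[-0.5,0,0.5],"delta_rot":[0,0,0],"jaw":0},{"translation":[-1,0,1],"delta_rot":[0,0,0],"jaw":0},{"translation":[-1.4,0,1.4],"delta_rot":[0,0,0],"jaw":0},{"translation":[-1.7,0,1.7],"delta_rot":[0,0,0],"jaw":0},{"translation":[-2,0,2.05],"delta_rot":[0,0,0],"jaw":0},{"translation":[-2.3,0,2.35],"delta_rot":[0,0,0],"jaw":0},{"translation":[-2.6,0,2.65],"delta_rot":[0,0,0],"jaw":0},{"translation":[-2.8,0,2.85],"delta_rot":[0,0,0],"jaw":0}]'

```text
time: 24.5
tool_pos: [0.6579, -0.0421, 0.0266]
tool_rot: [0.389, 0.008, 0.921, -0.003]
contact_force: [-5.2, -0.6, 3.4]
gripper_width: 0.001
grasp_force: 2.5
```

```bash
cat > e.py <<'E'
from p import *
f=grab_frame("top"); plan([]); print(state()["joint_pos"].round(2))
V=cv2.cvtColor(f["pixels"],cv2.COLOR_BGR2HSV)[...,2]
for u in (325,335,347,352,375,380,385): print(u,V[148:176,u].tolist())
for v in (150,151,152,154,156,158,160): print(v,ray(f,356,v,.056)[:2].round(4))
E
python3 e.py
```

```text
t 24.55 tip [ 0.6682 -0.0423  0.017 ] F [-0.8  1.3 -1.5] w 0.0
[-0.24  0.1   2.14  0.93  0.2  -2.65]
325 [249, 249, 233, 172, 130, 114, 108, 117, 129, 130, 113, 91, 86, 84, 86, 83, 83, 85, 95, 100, 100, 98, 97, 96, 97, 96, 95, 94]
335 [249, 247, 229, 167, 126, 112, 110, 119, 131, 132, 111, 92, 88, 86, 86, 85, 83, 85, 97, 99, 99, 99, 99, 96, 97, 98, 95, 90]
347 [248, 245, 224, 162, 124, 117, 130, 161, 167, 160, 153, 148, 150, 156, 148, 109, 86, 87, 95, 97, 93, 93, 93, 95, 88, 82, 78, 80]
352 [246, 244, 222, 162, 124, 114, 131, 162, 167, 161, 153, 146, 133, 140, 176, 186, 185, 182, 182, 175, 173, 163, 121, 88, 81, 82, 81, 80]
375 [251, 250, 221, 157, 127, 115, 113, 119, 132, 132, 113, 93, 87, 86, 85, 83, 87, 99, 103, 101, 102, 101, 99, 99, 98, 98, 92, 84]
380 [252, 250, 221, 157, 126, 115, 111, 119, 132, 130, 113, 93, 89, 86, 86, 85, 88, 99, 102, 103, 102, 101, 99, 98, 98, 99, 96, 94]
385 [251, 250, 219, 156, 122, 113, 112, 119, 132, 131, 113, 93, 87, 88, 86, 85, 88, 98, 101, 100, 101, 99, 98, 98, 98, 97, 97, 95]
150 [ 0.6874 -0.0438]
151 [ 0.6854 -0.0437]
152 [ 0.6834 -0.0437]
154 [ 0.6794 -0.0436]
156 [ 0.6755 -0.0435]
158 [ 0.6715 -0.0434]
160 [ 0.6675 -0.0433]
```

Request:
send_rows --steps '[{"translation":[-0.15,0,0.15],"delta_rot":[0,0,0],"jaw":0},{"translation":[-0.3,0,0.3],"delta_rot":[0,0,0],"jaw":0},{"translation":[-0.45,0,0.45],"delta_rot":[0,0,0],"jaw":0},{"translation":[-0.6,0,0.6],"delta_rot":[0,0,0],"jaw":0},{"translation":[-0.7,0,0.7],"delta_rot":[0,0,0],"jaw":0},{"translation":[-0.8,0,0.8],"delta_rot":[0,0,0],"jaw":0},{"translation":[-0.84,0,0.85],"delta_rot":[0,0,0],"jaw":0},{"translation":[-0.84,0,0.85],"delta_rot":[0,0,0],"jaw":0}]'

```text
time: 25.35
tool_pos: [0.6699, -0.0424, 0.0269]
tool_rot: [0.389, 0.008, 0.921, -0.003]
contact_force: [-2.4, 0.7, -2.1]
gripper_width: -0.0
grasp_force: 1.2
```

```bash
python3 e.py; python3 - <<'E'
from h import *
g=grab_frame("wrist"); P=cloud(g)
Q=P.reshape(-1,3); m=(Q[:,2]>.005)&(Q[:,2]<.062)&(abs(Q[:,1]+.042)<.1)&(Q[:,0]>.66)&(Q[:,0]<.85); q=Q[m]
for a,b in((-.14,-.12),(-.12,-.08),(-.06,-.02),(0,.03),(.03,.05)):
    k=q[(q[:,1]>a)&(q[:,1]<b)]
    if len(k)>20: print(a,b,len(k),np.percentile(k,[2,10,50],0).round(3).tolist())
E
```

```text
t 25.4 tip [ 0.6799 -0.0426  0.0172] F [-2.9  0.4 -1.1] w -0.0
[-0.24  0.12  2.11  0.91  0.2  -2.62]
325 [250, 249, 234, 173, 126, 100, 92, 90, 90, 89, 89, 87, 86, 88, 82, 84, 84, 87, 96, 101, 100, 98, 97, 99, 97, 97, 97, 95]
335 [249, 247, 230, 169, 124, 101, 93, 90, 91, 90, 88, 88, 87, 88, 85, 85, 83, 85, 99, 101, 99, 95, 87, 83, 81, 82, 78, 77]
347 [248, 245, 225, 167, 147, 149, 153, 157, 156, 121, 94, 89, 89, 89, 88, 86, 85, 84, 89, 87, 84, 85, 84, 82, 81, 78, 79, 79]
352 [247, 244, 223, 165, 146, 150, 143, 132, 129, 125, 124, 135, 166, 177, 175, 165, 127, 95, 87, 86, 85, 84, 82, 84, 83, 81, 81, 80]
375 [252, 250, 222, 160, 126, 102, 94, 92, 92, 91, 90, 89, 87, 87, 86, 86, 90, 99, 103, 101, 97, 90, 84, 83, 82, 82, 82, 80]
380 [252, 250, 222, 160, 126, 103, 93, 92, 90, 92, 89, 89, 87, 86, 87, 85, 87, 100, 102, 101, 100, 101, 100, 96, 86, 82, 80, 81]
385 [252, 250, 221, 157, 125, 103, 93, 93, 90, 90, 89, 89, 88, 88, 85, 86, 87, 99, 103, 100, 100, 101, 101, 100, 99, 96, 94, 88]
150 [ 0.6874 -0.0438]
151 [ 0.6854 -0.0437]
152 [ 0.6834 -0.0437]
154 [ 0.6794 -0.0436]
156 [ 0.6755 -0.0435]
158 [ 0.6715 -0.0434]
160 [ 0.6675 -0.0433]
-0.14 -0.12 1713 [[0.687, -0.138, 0.007], [0.688, -0.136, 0.012], [0.692, -0.124, 0.033]]
-0.12 -0.08 6297 [[0.69, -0.119, 0.006], [0.691, -0.117, 0.009], [0.692, -0.103, 0.022]]
-0.06 -0.02 2421 [[0.66, -0.059, 0.005], [0.662, -0.054, 0.007], [0.684, -0.038, 0.019]]
0 0.03 4785 [[0.693, 0.001, 0.006], [0.694, 0.003, 0.009], [0.695, 0.016, 0.023]]
0.03 0.05 724 [[0.691, 0.03, 0.008], [0.693, 0.03, 0.014], [0.697, 0.033, 0.031]]
```

Request:
send_rows --steps '[{"translation":[-0.07,0,0.07],"delta_rot":[0,0,0],"jaw":0},{"translation":[-0.14,0,0.14],"delta_rot":[0,0,0],"jaw":0},{"translation":[-0.14,0,0.14],"delta_rot":[0,0,0],"jaw":0},{"translation":[0.5,0,-0.5],"delta_rot":[0,0,0],"jaw":0},{"translation":[2,0,-2],"delta_rot":[0,0,0],"jaw":0},{"translation":[4,0,-4],"delta_rot":[0,0,0],"jaw":0},{"translation":[6,0,-6],"delta_rot":[0,0,0],"jaw":0},{"translation":[6,0,-7.5],"delta_rot":[0,0,0],"jaw":0}]'

```text
time: 26.25
tool_pos: [0.5712, -0.0403, 0.0344]
tool_rot: [0.388, 0.009, 0.922, -0.003]
contact_force: [1.2, 0.2, 0.4]
gripper_width: -0.002
grasp_force: 0.0
```

```bash
cat > w.py <<'E'
from p import *
g=grab_frame("wrist"); plan([]); P=cloud(g); Q=P.reshape(-1,3); q=Q[(Q[:,2]>.005)&(Q[:,2]<.062)&(Q[:,0]>.66)&(Q[:,0]<.85)]
for z0,z1 in((.012,.03),(.047,.056)):
  for a,b in((-.18,-.13),(-.12,-.08),(-.06,-.02),(0,.035),(.04,.1)):
    k=q[(q[:,1]>a)&(q[:,1]<b)&(q[:,2]>z0)&(q[:,2]<z1)]
    if len(k)>20: print(z0,a,b,len(k),np.percentile(k,[2,50],0).round(3).tolist())
m=(Q[:,2]>.085)&(Q[:,2]<.11)&(Q[:,0]>.64)&(abs(Q[:,1]+.04)<.1)
if m.sum()>20: print("board",np.percentile(Q[m],[1,5],0).round(4))
cv2.imwrite("pics/w8.png",g["pixels"])
E
python3 w.py
```

```text
t 26.3 tip [ 0.5824 -0.041   0.0273] F [ 0.9 -0.8  0.7] w 0.0
0.012 -0.18 -0.13 78 [[0.713, -0.14, 0.012], [0.715, -0.136, 0.016]]
0.012 -0.12 -0.08 479 [[0.693, -0.119, 0.012], [0.694, -0.093, 0.015]]
0.012 0 0.035 338 [[0.696, 0.0, 0.012], [0.697, 0.01, 0.015]]
0.012 0.04 0.1 2040 [[0.675, 0.086, 0.012], [0.702, 0.088, 0.021]]
0.047 -0.12 -0.08 59 [[0.689, -0.12, 0.051], [0.69, -0.116, 0.054]]
0.047 -0.06 -0.02 187 [[0.686, -0.047, 0.047], [0.689, -0.044, 0.052]]
0.047 0 0.035 65 [[0.693, 0.027, 0.052], [0.695, 0.03, 0.055]]
0.047 0.04 0.1 544 [[0.674, 0.088, 0.047], [0.677, 0.089, 0.051]]
```

View pics/w8.png

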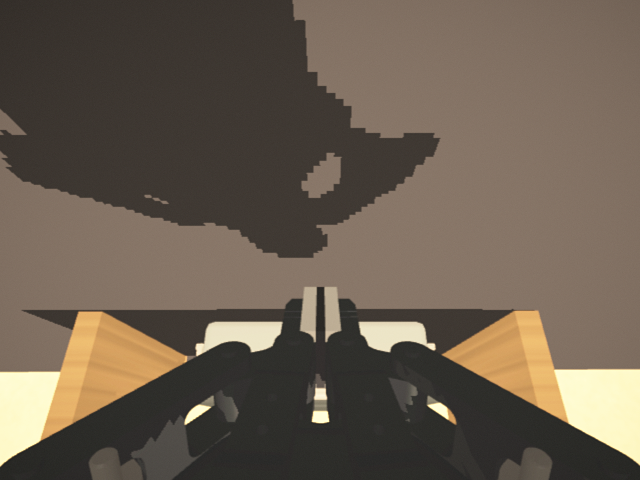

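The wrist view shows the box at (320,350) centred between the panels. The lid front is about 16 mm and the near clip about 10 mm behind the board edge, and the gripper is withdrawn and touching nothing. I hand in.

```bash
python3 -c "
from h import *
import pickle
f=grab_frame('top');o=pickle.load(open('top0.pkl','rb'))
d=cv2.absdiff(f['pixels'],o['pixels']).max(2)
print('diff mug',(d[165:230,190:262]>60).sum(),'soap',(d[155:212,462:525]>60).sum(),'shelf',(d[55:150,275:447]>60).sum())
print(job_done())"
```

```text
diff mug 0 soap 0 shelf 0
the job is handed in; nothing more can be done
None
```

The job is handed in: all four clips are folded flat and the box is under the shelf, its lid about 16 mm behind the board's front edge by the last measurement, with the mug, soap bottle and shelf unmoved; the verdict was not shown.

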